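Load a turned mill body into the spring-gate holder

ROBOT

A 6-joint arm with a two-finger parallel gripper is mounted at the origin on the work surface. World frame = base frame: x ahead of the robot, y to its left, z up, the work surface at z = 0. Lengths are in m, angles in rad, forces in N, time in s.
With the tool pointing down it reaches from about 0.25 to 0.8 m from the base axis. Payload 8.5 kg.
Tool frame: the origin (TCP) lies at the very end of the fingers, on their centre line; the grasp point (between the pads) lies 19 mm behind it; z points along the fingers, y is the line along which they close (so a half turn about z gives the same grasp; the last joint's range is limited). The gripper opens to 85 mm and grips with 20 to 120 N. Pads are 22 mm wide; open, the fingers measure 114 mm over their backs; the gripper's body (76 mm by 85 mm) begins 54 mm behind the grasp point. The pads swing forward as they close: fully open they stand 13 mm farther back than shut.
Start: joints at [1.275, 0.238, -0.013, 1.319, 0, 1.571], TCP at [0.153, 0.502, 0.231] pointing down, gripper open.
Joint ranges: [-2.66, 2.66], [-1.03, 1.9], [-1.14, 1.46], [-1.82, 2.27], [-1.45, 1.34], [-3.14, 3.14]. Speed limits (rad/s): [2.22, 2.22, 2.79, 3.14, 3.14, 3.14].

INTERFACE

Orientations are given as a unit quaternion [x, y, z, w].
In Python, from station import env gives the robot as it stands. The module is installed in compiled form; this text tells all that it offers.
- The arm moves only by the tool apply_moves, never from a script. Its argument "rows" is a list of rows, each a list of 4 numbers: the shift along the tool's x, y, z in cm, then the turn about the tool's z in degrees. A call has 1 to 20 rows; each row shifts and turns the commanded pose from where the row before left it, along the tool's axes as they then stand; what a row does not reach is not made up. A row lasts 1/12 s, in which the tool goes at most 41.7 mm and 7.16 degrees, less where a joint would pass 70% of its speed; a pose out of reach is approached as far as the arm can. A call with a gripper value outside its range is refused whole. "fingers" is the closure, from -1 (fully open) to 1 (shut), set as the call begins (left out, the last holds). The fingers move at their own pace and stop on an object; "squeeze" is the grip in N (left out, the last holds). Time passes only in rows, so rows that do not move let the fingers close. It gives the time, the measured TCP pose, the force, the opening and the grip force at its end, in the units of the state.
- env.get_obs(): the state, without advancing time (a new reading comes with each control period).
- env.get_image(name): name is "side" or "top" or "wrist"; returns a dict with "color" (420x560x3 uint8, red, green, blue), "camera_matrix" (3x3 intrinsics, pixels), "world_to_cam" (4x4, takes a point from world to camera coordinates); the wrist camera has in their place "mount" (4x4, takes a point from camera to tool coordinates, whose origin is the TCP and whose axes are the flange's). Camera axes: x right, y down, z forward; pixel columns grow to the right and rows downward; lengths in m; the calibration is good to about 2 mm. A picture is of the moment at which its call begins: read the wrist's pose just before it. There is no depth.
- env.hand_in(): hands the job in; it is judged then, once.
The state is a dict: "clock": time; "joints": joint angles; "qd": joint speeds; "tau": joint torques, N m; "position": TCP position; "eef_rot": TCP orientation; "contact_force": force on the tool from outside, world axes, zero at the start; "wrist_torque": the same for the moment, N m; "gripper_width": opening from 0.0 (shut) to 1.0 (fully open); "grasp_force": force on a finger pad.
Only numpy, scipy, OpenCV 4.12 (cv2) and the standard library are available. Lean on these libraries where they do the work, as an engineer would, in place of code of your own. Each camera call takes 0.05 s, during which the arm holds its last target. There are 200 camera calls.

TASK

Clamp the pale wooden mill body upright in the green holder: with the mill held above the low fixed stop, push its side against the yellow spring gate to hold the gate open, lower the mill into the pocket until it stands on the pocket floor, and let go so that the gate springs back and holds it against the stop. Leave the dark mill body where it stands.

Things in the scene. Friction and masses are not known exactly. Their poses are not given: they have to be found in the camera images.
- pale_mill: Turned pepper-mill body of pale wood, loose, upright on the bench, 105 mm tall, about 0.14 kg, round: straight barrel 44 mm in diameter from the bottom up to 72 mm (grip its upper part, around 60 mm), then a neck 32 mm and a head 40 mm in diameter. Origin: centre of its underside; z up along its axis.
- dark_mill: A mill body of the same shape and size in dark brown wood, standing elsewhere on the bench; not to be moved.
- holder: Green holder fixed to the bench, 110 (x) by 140 mm (y -52 to +88). Origin: at bench height under the seated mill's axis, z up. Pocket floor 12 mm above bench. Low fixed stop wall on the -y side: inner face y = -22 mm, 14 mm thick, top 32 mm above bench; side walls, same height, inner faces x = -38 and +38. Yellow gate on the +y side. End block from y = +62, 70 mm tall.
- gate (a joint): Travel (m) of the yellow upright gate plate, 70 mm wide (x), 12 thick, top 100 above bench: 0 shut, grows as it is pushed to the holder's +y, up to 0.045. Its pocket-side face lies at holder y = +2 mm plus travel, so shut it leaves 24 mm to the stop; it reads 0.020 with a mill clamped. Spring pushes back with 2.4 N shut, 4 N at 0.020, 6 N at 0.045.
Things that resemble listed ones, but are neither listed nor needed, are in the scene too. What is meant by the holder is not purple, and is the larger of those in its own colour.

How it is judged:
On the way:
1. the gate is held open with the mill raised over the pocket (value of joint gate above 0.017 m and z of pale_mill in the frame of holder above 0.02 m and y of pale_mill in the frame of holder between -0.012 and 0.035 m and x of pale_mill in the frame of holder between -0.035 and 0.035 m), for 0.1 s.
At the end, for the whole second after the job is handed in: The pale mill stands upright (within 8 degrees) and at rest on the pocket floor (within 6 mm), its axis within 10 mm of the clamped place along the gate's travel and 22 mm across it, the gate resting against it at 12 to 28 mm of travel; the dark mill within 40 mm of its start (z of pale_mill in the frame of holder between 0.006 and 0.018 m and y of pale_mill in the frame of holder between -0.01 and 0.01 m and x of pale_mill in the frame of holder between -0.022 and 0.022 m and angle between pale_mill's own z axis and vertical below 0.15 rad and value of joint gate between 0.012 and 0.028 m and linear speed of pale_mill below 0.02 m/s and distance of dark_mill from where it was at the start of the episode below 0.04 m); the robot touches nothing.
It fails at once if the dark mill is shifted by more than 40 mm or tipped (distance of dark_mill from where it was at the start of the episode above 0.04 m or angle between dark_mill's own z axis and vertical above 0.5 rad).
It also fails if it takes over 40 s, if anything falls off the work surface, if the arm or the gripper's body presses on something with over 40 N, if the wrist force passes 120 N, or if a joint passes its speed limit or range.

## Working session

There is one attempt and no reset: what is moved stays moved. The work goes in short steps, Python scripts to look and compute and a tool call to move; the robot and the scene stay as the last step left them, time stands still between calls to the robot, and variables do not carry over. Pictures are saved under pics/ and viewed, at most 10 in all, crops included, and the job is handed in when it is done.

Besides the shell and the picture viewer there is one more tool, called after ">>>" as name(argument=value, ...) on one line, values as JSON. apply_moves: Moves the arm, as the interface text tells. Its arguments: {"type":"object","properties":{"rows":{"type":"array"},"fingers":{"type":"number"},"squeeze":{"type":"number"}},"required":["rows"]}

```bash
mkdir -p pics
cat > h.py <<'E'
from station import env
import numpy as np, cv2
from scipy.spatial.transform import Rotation as R
def snap(n,f=None):
    o=env.get_obs(); im=env.get_image(n)
    if f: cv2.imwrite('pics/'+f,im['color'][:,:,::-1])
    if n=='wrist':
        T=np.eye(4);T[:3,:3]=R.from_quat(o['eef_rot']).as_matrix();T[:3,3]=o['position']
        M=T@im['mount']
    else: M=np.linalg.inv(im['world_to_cam'])
    return im['color'],im['camera_matrix'],M
def ray(K,M,u,v,z):
    d=M[:3,:3]@np.linalg.solve(K,[u,v,1.]);c=M[:3,3]
    return c+d*(z-c[2])/d[2]
def proj(K,M,p):
    q=K@(np.linalg.inv(M)@np.append(p,1))[:3]; return q[:2]/q[2]
E
python3 - <<'E'
from h import *
t=snap('top','top.png');s=snap('side','side.png')
np.savez('c.npz',tK=t[1],tM=t[2],sK=s[1],sM=s[2]);print(env.get_obs());print(t[1],t[2],s[2])
E
```

```text
{'clock': 0.1, 'joints': array([ 1.27503158e+00,  2.38720078e-01, -1.41678977e-02,  1.31918638e+00,
       -1.43992540e-05,  1.57078988e+00]), 'qd': array([-0.00180813, -0.00076035,  0.0008722 , -0.00051108,  0.00117314,
       -0.00012042]), 'tau': array([ 2.70786659e-04, -5.39721358e+01,  3.47000706e+01,  1.34694477e-02,
       -4.88089893e-05, -4.79229584e-06]), 'position': array([0.15291977, 0.50185184, 0.23074308]), 'eef_rot': array([ 1.47340731e-01,  9.89085588e-01, -6.33100872e-04, -8.70359880e-05]), 'contact_force': array([ 0.57151898, -0.66866061, -0.31887231]), 'wrist_torque': array([ 0.02431848, -0.01222624, -0.07698113]), 'grasp_force': 0.0, 'gripper_width': 0.9993970389583869}
[[457.87037462   0.         283.58654754]
 [  0.         457.87037462 212.05435132]
 [  0.           0.           1.        ]] [[-0.00572291 -0.98537999  0.17027482  0.38813563]
 [-0.99987214  0.00309617 -0.01568803  0.03498604]
 [ 0.01493147 -0.17034283 -0.98527172  1.0420221 ]
 [ 0.          0.          0.          1.        ]] [[ 0.9208264  -0.23239447  0.31316378  0.25011534]
 [-0.38951549 -0.58697669  0.70974365 -0.67556823]
 [ 0.01887934 -0.77553283 -0.63102488  0.68993577]
 [ 0.          0.          0.          1.        ]]
```

View pics/top.png

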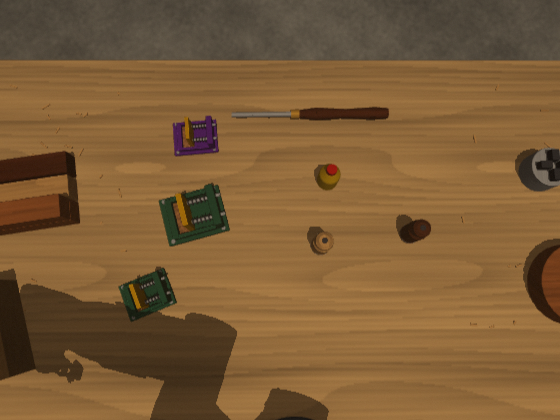

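View pics/side.png

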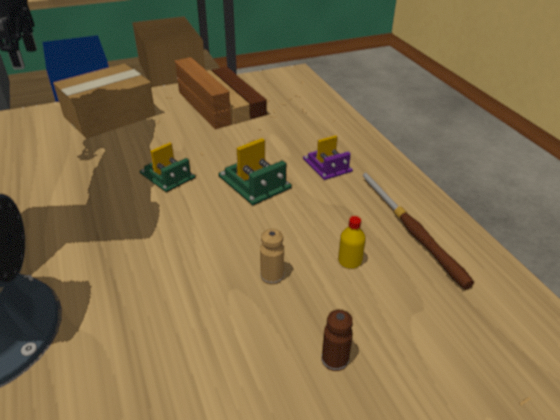

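Top view: mill candidates are pale (323,242), dark (418,230) and the yellow bottle (330,175). Holder candidates are large green (194,214), small green (148,293) and purple (196,136). I choose the pale mill and the large green holder, and check both in one close crop.

Run:
```python
from h import *
t=cv2.imread('pics/top.png');s=cv2.imread('pics/side.png')
a=cv2.resize(t[175:255,150:240],(450,400),interpolation=cv2.INTER_CUBIC)
b=cv2.resize(s[130:210,210:300],(350,311),interpolation=cv2.INTER_CUBIC)
c=cv2.resize(t[222:262,303:343],(200,200));
o=np.zeros((600,800,3),np.uint8);o[:400,:450]=a;o[:311,450:]=b;o[400:,:200]=c
cv2.imwrite('pics/crop.png',o)
c=np.load('c.npz');K,M=c['tK'],c['tM']
print('mill head',ray(K,M,323,241,.1));
g=cv2.cvtColor(t,cv2.COLOR_BGR2HSV);m=cv2.inRange(g,(65,60,20),(95,255,255))
n,l,st,ce=cv2.connectedComponentsWithStats(m)
for i in range(1,n):
  if st[i,4]>60: print(st[i],ce[i])
for n,u,v in [('p',194,214),('q',148,293)]: print(n,ray(K,M,u,v,.01))
```

```text
mill head [ 0.48992599 -0.06119131  0.1       ]
p [0.56263123 0.22278943 0.01      ]
q [0.38587577 0.31929674 0.01      ]
```

View pics/crop.png

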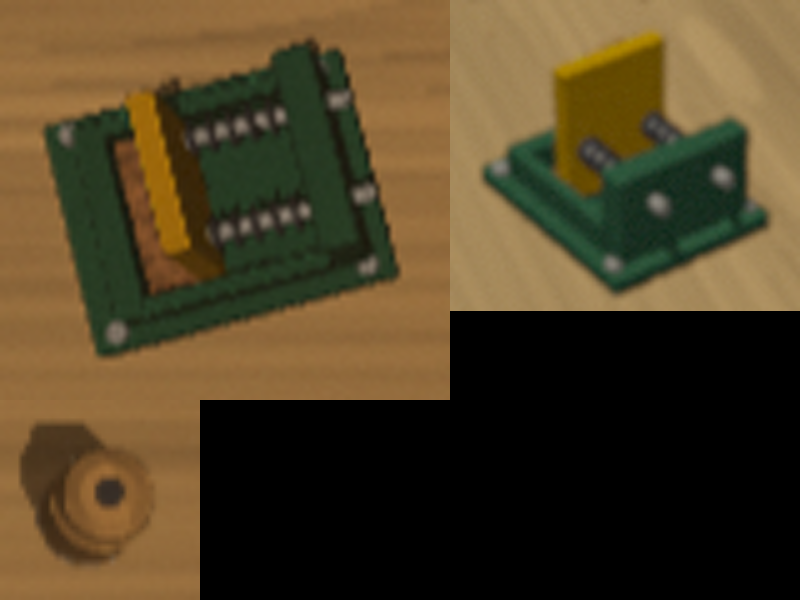

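Run:
```python
from h import *
c=np.load('c.npz');K,M=c['tK'],c['tM']
P=[ray(K,M,150+u/5,175+v/5,.010)[:2] for u,v in [(45,127),(100,356),(397,277),(340,50)]]
print(np.round(P,4),[round(np.linalg.norm(P[i]-P[i-1]),4) for i in range(4)])
y=(P[2]+P[3]-P[0]-P[1]);y/=np.linalg.norm(y)
ctr=np.mean(P,0);O=ctr-y*.018
print('yaxis',y,'ctr',ctr,'O',O)
G=[ray(K,M,150+u/5,175+v/5,.1)[:2] for u,v in [(128,97),(167,252)]]
x=np.array([y[1],-y[0]])
for g in G: print('gate',g,(g-O)@x,(g-O)@y)
print('mill',ray(K,M,324.8,240.4,.105),'dark',ray(K,M,421,228,.1))
```

```text
[[0.5944 0.3035]
 [0.4893 0.2746]
 [0.5247 0.1417]
 [0.6303 0.1695]] [np.float64(0.1388), np.float64(0.109), np.float64(0.1375), np.float64(0.1092)]
yaxis [ 0.25757013 -0.96625961] ctr [0.55967662 0.22232494] O [0.55504035 0.23971761]
gate [0.58917417 0.24598865] -0.034597359772286215 0.002732398560204863
gate [0.52354161 0.22764145] 0.033546420049171834 0.0035555712511718247
mill [ 0.49060988 -0.06441543  0.105     ] dark [ 0.51629498 -0.26637016  0.1       ]
```

The crop confirms both choices: the pale mill's hole is at about (325,240), and the large green holder's gate, pocket and stop lie on its left (world +y) side. First I turn the tool so the fingers close along holder x, then go above the mill.

>>> apply_moves(rows=[[0, 0, 0, 6.45], [0, 0, 0, 6.45], [0, 0, 0, 6.45], [0, 0, 0, 6.45], [0, 0, 0, 6.45], [0, 0, 0, 6.45], [0, 0, 0, 6.45], [0, 0, 0, 6.45], [0, 0, 0, 6.5]], fingers=-1, squeeze=80)

```text
clock: 0.85
position: [0.153, 0.5019, 0.2309]
eef_rot: [0.611, 0.791, -0.0, 0.0]
contact_force: [-0.2, -0.1, 0.5]
gripper_width: 0.995
grasp_force: 0.0
```

>>> apply_moves(rows=[[-3.17, 0.9, 0, 0], [-3.17, 0.9, 0, 0], [-3.17, 0.9, 0, 0], [-3.17, 0.9, 0, 0], [-3.17, 0.9, 0, 0], [-3.17, 0.9, 0, 0], [-3.17, 0.9, 0, 0], [-3.17, 0.9, 0, 0], [-3.17, 0.9, 0, 0], [-3.17, 0.9, 0, 0], [-3.17, 0.9, 0, 0], [-3.17, 0.9, 0, 0], [-3.17, 0.9, 0, 0], [-3.17, 0.9, 0, 0], [-3.17, 0.9, 0, 0], [-3.17, 0.9, 0, 0], [-3.17, 0.9, 0, 0], [-3.17, 0.9, 0, 0], [-3.17, 0.9, 0, 0], [-3.17, 0.9, 0, 0]])

```text
clock: 2.52
position: [0.4908, -0.0656, 0.2311]
eef_rot: [0.609, 0.793, -0.0, -0.0]
contact_force: [0.4, 0.7, -0.7]
gripper_width: 1.0
grasp_force: 0.0
```

>>> apply_moves(rows=[[0, 0, 0, 0], [0, 0, 0, 0]])

```text
clock: 2.68
position: [0.4907, -0.0653, 0.2305]
eef_rot: [0.61, 0.792, -0.0, -0.001]
contact_force: [0.2, -0.0, 0.4]
gripper_width: 0.998
grasp_force: 0.0
```

Run:
```python
from h import *
i,K,M=snap('wrist','w1.png');np.savez('w.npz',K=K,M=M)
o=env.get_obs();print(o['position'],R.from_quat(o['eef_rot']).as_matrix().round(4))
print('expected top',proj(K,M,[.4906,-.0644,.105]))
```

```text
[ 0.49014329 -0.06432083  0.23071693] [[-2.566e-01  9.665e-01 -1.600e-03]
 [ 9.665e-01  2.566e-01  3.000e-04]
 [ 7.000e-04 -1.500e-03 -1.000e+00]]
expected top [290.3252109  199.23665406]
```

View pics/w1.png

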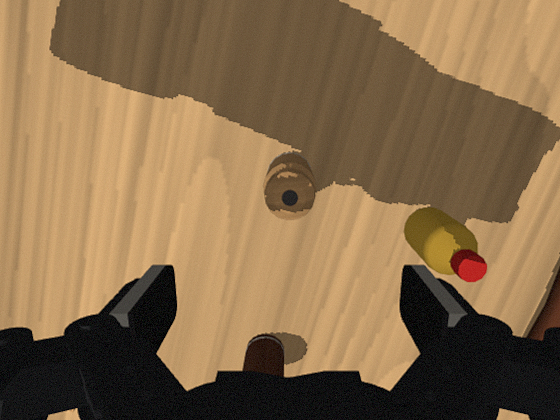

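The wrist view shows the mill's hole at (290,198), 1 px from the prediction of (290,199). The bottle and dark mill are clear of the fingers, so I descend and grip.

>>> apply_moves(rows=[[0, 0, 2, 0], [0, 0, 2, 0], [0, 0, 2, 0], [0, 0, 2, 0], [0, 0, 2, 0], [0, 0, 2, 0], [0, 0, 2, 0], [0, 0, 2, 0], [0, 0, 1.5, 0], [0, 0, 1, 0], [0, 0, 1, 0], [0, 0, 0, 0]])

```text
clock: 3.73
position: [0.4887, -0.0626, 0.0349]
eef_rot: [0.608, 0.794, -0.001, -0.001]
contact_force: [-0.5, 0.2, -0.2]
gripper_width: 1.001
grasp_force: 0.0
```

>>> apply_moves(rows=[[0, 0, 0, 0], [0, 0, 0, 0], [0, 0, 0, 0], [0, 0, 0, 0], [0, 0, 0, 0], [0, 0, 0, 0], [0, 0, 0, 0], [0, 0, 0, 0], [0, 0, 0, 0], [0, 0, 0, 0], [0, 0, 0, 0], [0, 0, 0, 0]], fingers=1, squeeze=80)

```text
clock: 4.73
position: [0.491, -0.0638, 0.0375]
eef_rot: [0.609, 0.793, 0.001, 0.001]
contact_force: [-1.8, 1.6, 8.9]
gripper_width: 0.491
grasp_force: 79.5
```

>>> apply_moves(rows=[[0, 0, -1, 0], [0, 0, -2, 0], [0, 0, -2, 0], [0, 0, -2, 0], [0, 0, -2, 0], [0, 0, -2, 0], [0, 0, -2, 0], [0, 0, 0, 0]])

```text
clock: 5.4
position: [0.4923, -0.0642, 0.1702]
eef_rot: [0.609, 0.793, 0.001, 0.003]
contact_force: [0.1, -0.1, -2.1]
gripper_width: 0.49
grasp_force: 80.9
```

>>> apply_moves(rows=[[1.32, 0.585, 0, 0], [1.98, 0.88, 0, 0], [1.98, 0.88, 0, 0], [1.98, 0.88, 0, 0], [1.98, 0.88, 0, 0], [1.98, 0.88, 0, 0], [1.98, 0.88, 0, 0], [1.98, 0.88, 0, 0], [1.98, 0.88, 0, 0], [1.98, 0.88, 0, 0], [1.98, 0.88, 0, 0], [1.98, 0.88, 0, 0], [1.98, 0.88, 0, 0], [1.98, 0.88, 0, 0], [1.98, 0.88, 0, 0], [1.98, 0.88, 0, 0], [0.6, 0.275, 0, 0], [0, 0, 0, 0], [0, 0, 0, 0]])

```text
clock: 6.98
position: [0.5443, 0.2774, 0.1656]
eef_rot: [0.609, 0.793, -0.001, -0.0]
contact_force: [0.2, -0.6, -2.6]
gripper_width: 0.495
grasp_force: 80.9
```

Run:
```python
from h import *
P=[]
for k in range(6): t=snap('top'); P.append(env.get_obs()['position'])
s=snap('side');p=np.mean(P,0)
O=np.array([.555,.2395]);y=np.array([.2576,-.9663]);x=np.array([y[1],-y[0]])
print(p,'holder x,y',(p[:2]-O)@x,(p[:2]-O)@y,np.std(P,0))
o=np.zeros((450,800,3),np.uint8)
o[:,:400]=cv2.resize(t[0][165:255,140:220],(400,450),interpolation=2)
o[:,400:]=cv2.resize(s[0][75:210,205:325],(400,450),interpolation=2)
cv2.imwrite('pics/c2.png',o[:,:,::-1])
```

```text
[0.54459462 0.27683179 0.16624687] holder x,y 0.00043805300171988356 -0.03875413656725988 [0.00018107 0.00011766 0.0002395 ]
```

View pics/c2.png

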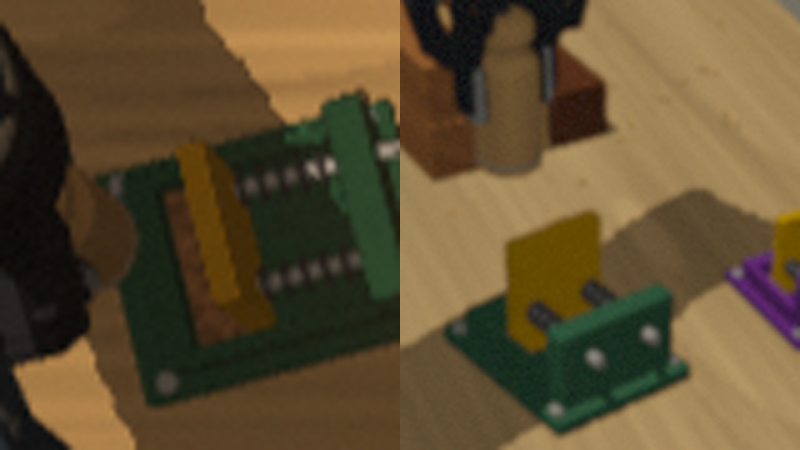

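The picture shows the mill upright in the fingers, over the stop side and clear of the gate. I lower it to about 40 mm, then push the gate.

>>> apply_moves(rows=[[0, 0, 1.5, 0], [0, 0, 1.5, 0], [0, 0, 1.5, 0], [0, 0, 1.5, 0], [0, 0, 1.5, 0], [0, 0, 1, 0], [0, 0, 0.5, 0], [0, 0, 0, 0]])

```text
clock: 8.0
position: [0.5442, 0.2774, 0.0753]
eef_rot: [0.609, 0.793, -0.001, -0.0]
contact_force: [-0.4, 0.7, -1.7]
gripper_width: 0.496
grasp_force: 80.9
```

>>> apply_moves(rows=[[-0.5, 0, 0, 0], [-0.5, 0, 0, 0], [-0.5, 0, 0, 0], [-0.5, 0, 0, 0], [-0.4, 0, 0, 0], [-0.4, 0, 0, 0], [-0.4, 0, 0, 0], [-0.4, 0, 0, 0], [-0.4, 0, 0, 0], [-0.3, 0, 0, 0], [0, 0, 0, 0], [0, 0, 0, 0], [0, 0, 0, 0]])

```text
clock: 9.08
position: [0.5559, 0.2364, 0.0763]
eef_rot: [0.609, 0.793, 0.0, -0.0]
contact_force: [1.1, 4.0, 0.3]
gripper_width: 0.494
grasp_force: 81.1
```

```bash
cat > look.py <<'E'
from h import *
import sys
P=[];F=[]
for k in range(6): t=snap('top'); q=env.get_obs();P.append(q['position']);F.append(q['contact_force'])
s=snap('side');p=np.mean(P,0)
O=np.array([.555,.2395]);y=np.array([.2576,-.9663]);x=np.array([y[1],-y[0]])
f=np.mean(F,0)
print(p,'holder x,y',(p[:2]-O)@x,(p[:2]-O)@y,'F',f[:2]@x,f[:2]@y,f[2],'mill z',p[2]-.0365)
o=np.zeros((450,800,3),np.uint8)
o[:,:400]=cv2.resize(t[0][165:255,150:230],(400,450),interpolation=2)
o[:,400:]=cv2.resize(s[0][75:210,205:325],(400,450),interpolation=2)
cv2.imwrite('pics/'+sys.argv[1],o[:,:,::-1])
E
python3 look.py c3.png
```

```text
[0.5558854  0.2364723  0.07627436] holder x,y -7.562128300991014e-05 0.0031537461282345144 F -1.9171683746361652 -4.6772182502401805 -0.36424413057129473 mill z 0.03977435751543509
```

View pics/c3.png

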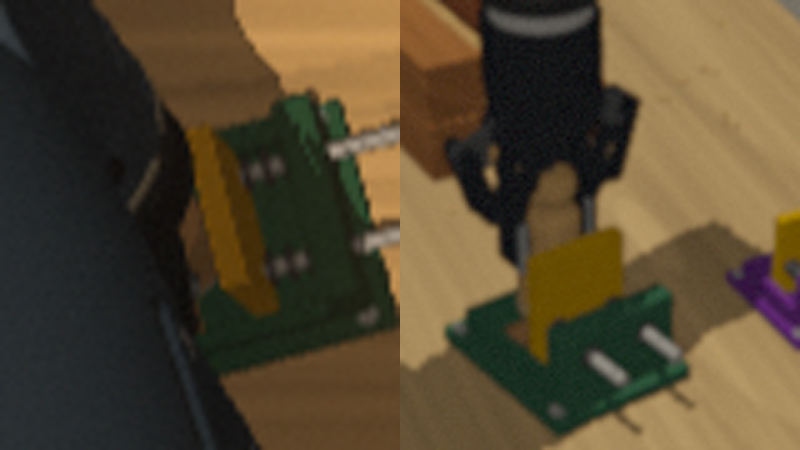

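The gate is held open by the mill: its rods stick out past the end block, the force is about 4.7 N and holder y is about +3 mm. I add 2 mm of clearance and lower.

>>> apply_moves(rows=[[-0.2, 0, 0, 0], [0, 0, 0.3, 0], [0, 0, 0.4, 0], [0, 0, 0.4, 0], [0, 0, 0.4, 0], [0, 0, 0.4, 0], [0, 0, 0.4, 0], [0, 0, 0.2, 0], [0, 0, 0, 0], [0, 0, 0, 0]])

```text
clock: 10.27
position: [0.556, 0.2342, 0.0507]
eef_rot: [0.609, 0.793, -0.001, -0.0]
contact_force: [-0.6, 4.8, -4.5]
gripper_width: 0.493
grasp_force: 80.8
```

>>> apply_moves(rows=[[0, 0, 0.1, 0], [0, 0, 0.1, 0], [0, 0, 0.1, 0], [0, 0, 0, 0], [0, 0, 0, 0]])

```text
clock: 10.68
position: [0.5564, 0.2344, 0.0495]
eef_rot: [0.609, 0.793, 0.0, 0.0]
contact_force: [-4.2, 3.1, 9.7]
gripper_width: 0.491
grasp_force: 82.1
```

```bash
python3 look.py c4.png
```

```text
[0.5563905  0.23438481 0.04952967] holder x,y -2.59645066582816e-05 0.0053009951961443275 F 3.8865535500702704 -4.320463981290261 9.760611459559941 mill z 0.013029670537238011
```

The mill is on the floor, with about 10 N upward and z about 13 mm. I ease it back towards the stop, then release.

>>> apply_moves(rows=[[0, 0, -0.1, 0], [0.1, 0, 0, 0], [0.1, 0, 0, 0], [0.1, 0, 0, 0], [0.1, 0, 0, 0], [0, 0, 0, 0], [0, 0, 0, 0]])

```text
clock: 11.62
position: [0.5555, 0.238, 0.0496]
eef_rot: [0.609, 0.793, -0.0, 0.0]
contact_force: [-2.5, 0.3, 5.4]
gripper_width: 0.493
grasp_force: 81.6
```

>>> apply_moves(rows=[[0, 0, 0, 0], [0, 0, 0, 0], [0, 0, 0, 0], [0, 0, 0, 0], [0, 0, 0, 0], [0, 0, 0, 0], [0, 0, 0, 0], [0, 0, 0, 0], [0, 0, 0, 0], [0, 0, 0, 0], [0, 0, 0, 0], [0, 0, 0, 0]], fingers=-1)

```text
clock: 12.62
position: [0.5553, 0.2382, 0.0493]
eef_rot: [0.609, 0.793, -0.0, 0.0]
contact_force: [-0.1, 0.1, 0.0]
gripper_width: 1.0
grasp_force: 0.0
```

```bash
python3 look.py c5.png
```

```text
[0.55534058 0.23820853 0.04930275] holder x,y 3.5836421093770483e-06 0.0013356811840508547 F 0.37894677836570034 0.10637987723903923 -0.07526435400198007 mill z 0.012802748253562993
```

View pics/c5.png

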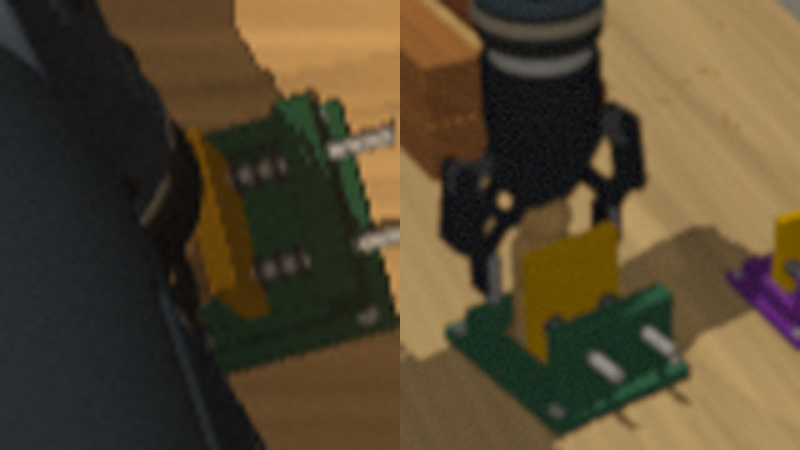

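The fingers are open and clear, and the mill is clamped by the gate with zero tool force. I go straight up and away for a last look.

>>> apply_moves(rows=[[0, 0, -1, 0], [0, 0, -1.5, 0], [0, 0, -1.5, 0], [0, 0, -2, 0], [0, 0, -2, 0], [0, 0, -2, 0], [0, 0, -2, 0], [0, 0, -2, 0], [2, 0, -2, 0], [3, 0, 0, 0], [3, 0, 0, 0], [3, 0, 0, 0], [3, 0, 0, 0], [2, 0, 0, 0], [0, 0, 0, 0], [0, 0, 0, 0]])

```text
clock: 14.3
position: [0.5135, 0.3937, 0.2097]
eef_rot: [0.608, 0.794, -0.0, 0.0]
contact_force: [1.0, -0.1, 0.4]
gripper_width: 1.002
grasp_force: 0.0
```

```bash
python3 look.py c6.png
```

```text
[0.51427135 0.39205447 0.20964933] holder x,y 5.806424170871914e-05 -0.15790508874879172 F -0.07690573170539057 -0.07915085619746734 -0.18467364155442323 mill z 0.17314933338991606
```

View pics/c6.png

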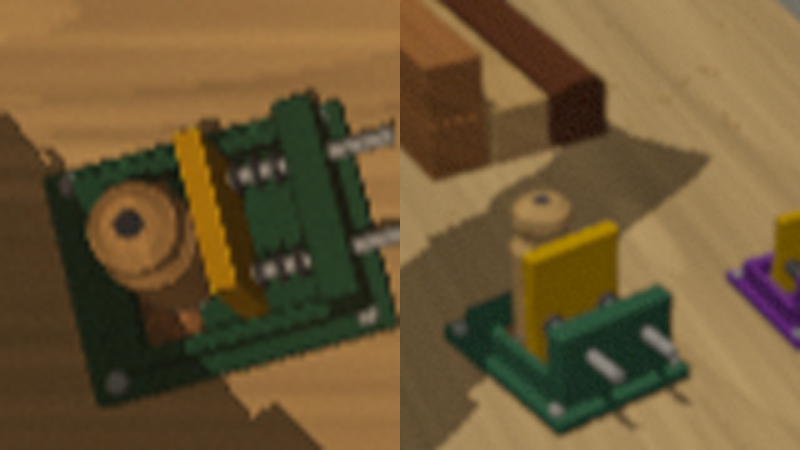

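The mill stands clamped between the stop and the gate, its hole at top px (175.4,209.6). I check its position numerically.

Run:
```python
from h import *
c=np.load('c.npz')
O=np.array([.555,.2395]);y=np.array([.2576,-.9663]);x=np.array([y[1],-y[0]])
for n,K,M,u,v in [('top',c['tK'],c['tM'],175.4,209.6),('side',c['sK'],c['sM'],205+142*.3,75+200*.3)]:
  p=ray(K,M,u,v,.117);print(n,p,(p[:2]-O)@x,(p[:2]-O)@y)
```

```text
top [0.55378699 0.24149864 0.117     ] 0.0006572847629164113 -0.0022437546384843246
side [0.55381178 0.24120667 0.117     ] 0.0007085396744451658 -0.0019552380740465876
```

Both views put the head at holder (0.7, −2) mm, so the mill is seated and upright. I hand in.

```bash
python3 -c "
from h import *
print(env.hand_in())"
```

```text
the job is handed in; nothing more can be done
None
```

The pale mill stands clamped upright in the large green holder, about 1 mm across and 2 mm along the gate's travel from the clamped place in both camera views; the dark mill was not touched, and the job is handed in (no verdict was returned).

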